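# Hold a gauge probe in its swing-arm guide above a specimen

### The job

First swing the stiff guide arm by its yellow knob until its blue guide ring is centred over the white specimen cup, and let go of it: it stays where it is left. Then lift the green-headed probe out of the rack and lower it upright through the guide ring, never touching the ring, the stand or the cup with it, until the black band on its rod is level with the top of the ring. The program finishes while still holding the probe there, steady, upright and centred in the ring; leave the cup, the grey-headed spare probe and everything else on the bench where they are.

Things in the scene. Friction and masses are not known exactly. Their poses are not given: they have to be found in the camera images.
- guide_stand: Fixed stand of the guide arm: grey round foot, 110 mm across and 18 mm high, steel post of 20 mm; it carries the swing arm. Origin: on the table under the post, on the arm's vertical hinge axis; z up. The hub on the post is 36 mm across, its top 119 mm above the table.
- guide_arm (a joint): Angle (rad) of the horizontal swing arm about the stand's vertical axis, positive anticlockwise from above, range -1.9 to 0.8. At 0 the arm points along the stand's -y axis; at -1.57 along its -x axis. Stiff friction hinge (0.3 N m, about 1.6 N at the knob): it stays where it is left, at any angle. The arm is an 18 mm wide, 10 mm thick aluminium bar, top 94 mm above the table; starts swung 1 to 1.6 rad clockwise.
- guide_hole (a point): Centre of the guide ring's bore, level with the ring's top face, 95 mm above the table, 130 mm from the hinge axis. The blue ring is 50 mm across outside, 12 mm thick (83 to 95 mm above the table), with a vertical through bore of 26 mm.
- guide_knob (a point): Gripping height of the upright yellow knob at the arm's outer end, 185 mm from the hinge axis, 55 mm beyond the ring's centre: a cylinder 18 mm across standing 45 mm above the bar (94 to 139 mm above the table). This point lies on its axis, 122 mm above the table.
- cup: Round white open specimen cup, loose, 68 mm across outside (62 inside), 45 mm high, with a brass puck fixed in its floor (puck top 16 mm above the table). Origin: centre of its underside, on the table; z up. It stands 125 to 134 mm from the hinge axis, so the ring can be brought within about 5 mm of its centre line.
- probe: The probe to use: steel rod 10 mm across with a green cylindrical head, 26 mm across and 45 mm high, 55 to 100 g in all. Origin: centre of the rod's lower tip; z along the rod to the head. Rod from 0 to 100 mm, head from 100 to 145 mm above the origin, a small black stub on top to 151 mm. At the start it hangs upright by its head in one of the rack's two holes, tip 20 mm above the table.
- probe_mark (a point): Middle of the 6 mm high black band on the rod of the green-headed probe, on the rod's axis, 65 mm above the tip.
- probe_grip (a point): Middle of the green head, on its axis, 123 mm above the rod's tip: where to grip it.
- probe_rack: Fixed white rack: a level plate 60 x 160 mm, its top 120 mm above the table, 10 mm thick, on two end walls. Two vertical through holes of 14 mm at y = -40 and +40 mm along its own y axis, in which the probes hang by their heads. Origin: on the table under its centre; z up.
- spare_probe: Spare probe, the same but with a grey head, in the other hole of the rack; leave it there. Origin at its lower tip; its top starts 171 mm above the table, so carry the other probe past it higher than that or around it.
- sample_vial: White sample vial with a black cap, 30 mm across, 55 mm high, loose bystander. Origin: centre of its underside.
- petri_dish: Small clear open dish, 60 mm across, 13 mm high, loose bystander. Origin: centre of its underside.
- mouse: White cordless computer mouse, 100 x 58 x 33 mm, on a grey pad, loose bystander. Origin: centre of its underside.
- slide_box: Blue box of slides, 85 x 100 x 35 mm, loose bystander. Origin: centre of its underside.
- marker: White and red marker pen lying flat, 130 mm long, 13 mm across, loose bystander. Origin: under its middle.

How it is judged:
By the outcome, as a careful person would: the job done as asked, in the order asked, and still so for the second after the job is handed in, while the arm keeps its last pose, push and grip.
It also fails if it takes over 64 s, if anything falls off the work surface, if the arm or the gripper's body presses on something with over 40 N, if the wrist force passes 120 N, or if a joint passes its speed limit or range.

### The arm

A 7-joint arm with a two-finger parallel gripper is mounted at the origin on the work surface. World frame = base frame: x ahead of the robot, y to its left, z up, the work surface at z = 0. Lengths are in m, angles in rad, forces in N, time in s.
With the tool pointing down it reaches from about 0.35 to 0.9 m from the base axis. Payload 8.1 kg.
Tool frame: the origin (TCP) lies on the centre line of the jaws, within the pads' length; the fingertips stand arm.tip_extent ahead of it and the grasp point (between the pads) lies 3 mm ahead of it (arm.tip_extent is the distance from the TCP to the fingertips, in m); y points along the fingers, z is the direction in which the jaws open and shut, and the axes are right-handed (so a half turn about y gives the same grasp; the last joint's range is limited). The gripper opens to 92 mm and grips with 3 to 60 N. Pads are 19 mm wide; open, the fingers measure 130 mm over their backs; the gripper's body (75 mm by 190 mm) begins 47 mm behind the grasp point.
Start: joints at [-1.252, 0.434, 0.025, 1.573, -0.012, 1.134, -0.075], TCP at [0.256, 0.57, 0.249] pointing down, gripper open.
Joint ranges: [-2.62, 2.62], [-0.44, 2.09], [-1.27, 1.32], [0.08, 2.57], [-1.32, 4.46], [0.12, 2], [-2.74, 2.74]. Speed limits (rad/s): [2.22, 2.22, 3.01, 3.01, 3.14, 3.14, 3.14].

### API

Orientations are given as a rotation vector (axis times angle).
In Python, from cell import observe, get_image, sign_off, boxes_of, place_of, arm gives the robot as it stands.
- The arm moves only by the tool arm_command, never from a script. Its argument "plan" is a list of rows, each a list of 2 entries, a list of its own where there are three numbers: the shift along the tool's x, y, z in m, then the turn, a rotation vector about the tool's x, y, z in degrees. In form: [[[tx, ty, tz], [ax, ay, az]], ...]. A call has 1 to 5 rows; each row is the pose to reach, as a shift and turn from the pose commanded when the call began, along the tool's axes at that moment; what a row does not reach only later rows make up. A row lasts 1/10 s, in which the tool goes at most 50 mm and 8.59 degrees, less where a joint would pass 70% of its speed; a pose out of reach is approached as far as the arm can. A call with a gripper value outside its range is refused whole. "fingers" is the closure, from -1 (fully open) to 1 (shut), set as the call begins (left out, the last holds). The fingers move at their own pace and stop on an object; "squeeze" is the grip in N (left out, the last holds). Time passes only in rows, so rows that repeat a pose let the fingers close. It gives the time, the measured TCP pose, the force and the opening at its end, in the units of the state.
- observe(): the state, without advancing time (a new reading comes with each control period).
- get_image(name): name is "scene" or "top" or "wrist"; returns a dict with "color" (400x640x3 uint8, red, green, blue), "camera_matrix" (3x3 intrinsics, pixels), "world_to_cam" (4x4, takes a point from world to camera coordinates); the wrist camera has in their place "mount" (4x4, takes a point from camera to tool coordinates, whose origin is the TCP and whose axes are the tool frame's). Camera axes: x right, y up, looking along -z (the intrinsics and any distortion apply to the point x, -y, -z); pixel columns grow to the right and rows downward; lengths in m; the calibration is good to about 2 mm. A picture is of the moment at which its call begins: read the wrist's pose just before it. There is no depth.
- sign_off(): hands the job in, once; it reports no verdict.
Trained networks look in a picture, given as the dict that the camera call returned (one of the last four; its "shot" number tells which), for a name from the list of things; names that differ only in an ending like _2 or _b are one class to them, and where a whole thing is asked for, a point or a joint stands for the part that bears it (a point fixed in the world has none). Each returns a list of dicts, best first, with "confidence" (0 to 1); they miss things now and then, are a little off and sometimes report something else, mostly with a low value. They report only what shows in the picture. A call takes as long as a camera call.
- boxes_of(picture, thing): "point" ([column, row] in pixels, amid what is visible of it).
- place_of(picture, thing): "point" ([column, row] in pixels: a listed point, or the origin of a listed thing).
The state is a dict: "clock": time; "joints": joint angles; "dq": joint speeds; "joint_efforts": joint torques, N m; "position": TCP position; "ee_rot": TCP orientation; "force": force on the tool from outside, world axes, zero at the start; "ft_torque": the same for the moment, N m; "width": opening from 0.0 (shut) to 1.0 (fully open).
Only numpy, scipy, OpenCV 4.12 (cv2) and the standard library are available. Lean on these libraries where they do the work, as an engineer would, in place of code of your own. Each camera call takes 0.05 s, during which the arm holds its last target.

## Working session

There is one attempt and no reset: what is moved stays moved. The work goes in short steps, Python scripts to look and compute and a tool call to move; the robot and the scene stay as the last step left them, time stands still between calls to the robot, and variables do not carry over. Pictures are saved under pics/ and viewed, and the job is handed in when it is done.

Besides the shell and the picture viewer there is one more tool, called after "Emit:" as a command line: name --argument value ..., lists and objects as JSON in quotes. arm_command: Moves the arm, as the interface text tells. Its arguments: {"type":"object","properties":{"plan":{"type":"array","items":{"type":"array"}},"fingers":{"type":"number"},"squeeze":{"type":"number"}},"required":["plan"]}

```bash
ls; mkdir -p pics; python3 - <<'E'
from cell import *
import cv2,numpy as np
s=observe()
for k,v in s.items(): print(k,np.round(v,4))
print(arm.tip_extent)
for n in ["scene","top","wrist"]:
    p=get_image(n); cv2.imwrite(f"pics/a_{n}.png",p["color"][:,:,::-1])
    print(n,np.round(p["camera_matrix"],2).tolist(),{k:np.round(v,4).tolist() for k,v in p.items() if k in("world_to_cam","mount","distortion","dist")},p.keys())
    for t in ["guide_stand","guide_hole","guide_knob","cup","probe","probe_grip","probe_mark","probe_rack","spare_probe"]:
        print(t,[(np.round(d["point"],1).tolist(),round(d["confidence"],2)) for d in place_of(p,t)[:2]])
E
```

```text
pics
clock 0.0
joints [-1.2516  0.4352  0.025   1.5741 -0.0116  1.134  -0.0751]
dq [ 0.0008 -0.0011 -0.0014 -0.0017 -0.001  -0.0011  0.0009]
joint_efforts [ 8.00000e-04 -6.67854e+01  9.85200e-01 -3.14452e+01 -6.06000e-02
  4.28000e-02  1.00000e-04]
position [0.2558 0.5698 0.2479]
ee_rot [-1.5469  0.3311 -0.3309]
force [0.5833 0.4584 0.2945]
ft_torque [-0.029  -0.0277 -0.0377]
width 0.9991
0.022
scene [[397.38, 0.0, 318.88], [0.0, 397.38, 199.75], [0.0, 0.0, 1.0]] {'world_to_cam': [[-0.6181, 0.7861, -0.0031, 0.4037], [-0.4236, -0.3298, 0.8437, 0.0961], [0.6622, 0.5228, 0.5368, -1.4039], [0.0, 0.0, 0.0, 1.0]]} dict_keys(['color', 'camera_matrix', 'world_to_cam', 'shot'])
guide_stand [([424.6, 308.5], 0.88)]
guide_hole [([451.6, 242.1], 0.75)]
guide_knob [([458.4, 225.5], 0.66)]
cup [([384.6, 272.7], 0.69), ([451.0, 245.4], 0.4)]
probe [([309.5, 216.7], 0.63)]
probe_grip [([306.6, 178.1], 0.52), ([450.8, 245.2], 0.5)]
probe_mark [([307.2, 197.1], 0.56)]
probe_rack [([296.2, 220.0], 0.65), ([307.6, 180.4], 0.18)]
spare_probe [([281.8, 212.2], 0.48), ([459.8, 222.5], 0.28)]
top [[389.93, 
[... 257 characters left out ...]
t'])
guide_stand [([215.0, 197.5], 0.78), ([402.6, 291.9], 0.15)]
guide_hole [([210.1, 232.1], 0.67)]
guide_knob [([207.2, 253.5], 0.62)]
cup [([256.1, 206.7], 0.58)]
probe [([349.2, 223.6], 0.49)]
probe_grip [([348.9, 217.9], 0.51)]
probe_mark []
probe_rack [([355.8, 222.8], 0.57)]
spare_probe [([369.5, 220.8], 0.51)]
wrist [[289.8, 0.0, 312.87], [0.0, 289.8, 198.04], [0.0, 0.0, 1.0]] {'mount': [[-0.001, -0.9606, -0.2779, -0.075], [-0.0015, 0.2779, -0.9606, -0.1365], [1.0, -0.0005, -0.0017, -0.0006], [0.0, 0.0, 0.0, 1.0]]} dict_keys(['color', 'camera_matrix', 'mount', 'shot'])
guide_stand []
guide_hole []
guide_knob []
cup []
probe []
probe_grip []
probe_mark []
probe_rack []
spare_probe []
```

View pics/a_scene.png

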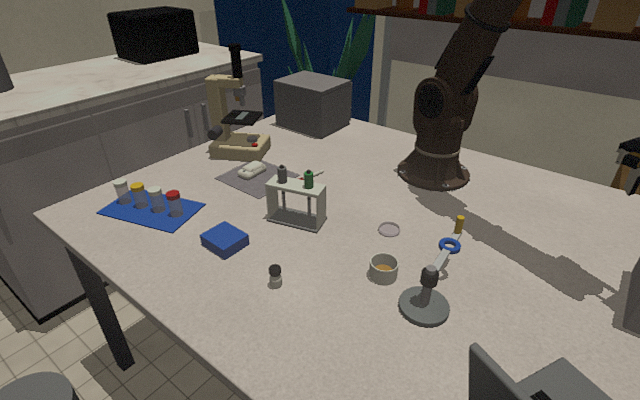

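View pics/a_top.png

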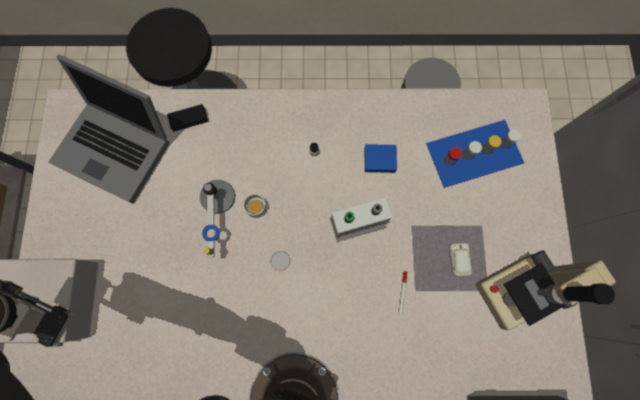

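```bash
cat > h.py <<'E'
import numpy as np,cv2
from scipy.spatial.transform import Rotation as R
def inv(T): return np.linalg.inv(T)
def toolT(s):
    T=np.eye(4);T[:3,:3]=R.from_rotvec(s["ee_rot"]).as_matrix();T[:3,3]=s["position"];return T
def c2w(p,s=None):
    return inv(p["world_to_cam"]) if "world_to_cam" in p else toolT(s)@p["mount"]
def ray(p,px,s=None):
    K=p["camera_matrix"];T=c2w(p,s)
    d=np.array([(px[0]-K[0,2])/K[0,0],-(px[1]-K[1,2])/K[1,1],-1.])
    d=T[:3,:3]@d;return T[:3,3],d/np.linalg.norm(d)
def atz(p,px,z,s=None):
    o,d=ray(p,px,s);return o+d*(z-o[2])/d[2]
def tri(rays):
    A=np.zeros((3,3));b=np.zeros(3)
    for o,d in rays:
        P=np.eye(3)-np.outer(d,d);A+=P;b+=P@o
    x=np.linalg.solve(A,b)
    return x,[np.linalg.norm((np.eye(3)-np.outer(d,d))@(x-o))for o,d in rays]
def proj(p,X,s=None):
    K=p["camera_matrix"];c=inv(c2w(p,s))@np.append(X,1)
    return np.array([K[0,2]+K[0,0]*c[0]/-c[2],K[1,2]+K[1,1]*-c[1]/-c[2]])
E
python3 - <<'E'
from cell import *
from h import *
s=observe();print(np.round(toolT(s),3))
a=get_image("scene");b=get_image("top")
for t,z in [("guide_stand",0),("guide_hole",.095),("guide_knob",.122),("cup",0),("probe",.02),("probe_grip",.143),("probe_rack",0),("spare_probe",.02)]:
    A=place_of(a,t);B=place_of(b,t)
    if A and B:
        x,r=tri([ray(a,A[0]["point"]),ray(b,B[0]["point"])])
        print(t,np.round(x,3),np.round(r,4),"atz",np.round(atz(a,A[0]["point"],z),3)[:2],np.round(atz(b,B[0]["point"],z),3)[:2])
E
```

```text
[[ 0.912  0.     0.41   0.256]
 [-0.41   0.     0.912  0.57 ]
 [ 0.    -1.     0.     0.249]
 [ 0.     0.     0.     1.   ]]
guide_stand [ 0.597  0.248 -0.003] [0.0017 0.0017] atz [0.599 0.25 ] [0.596 0.245]
guide_hole [0.464 0.246 0.09 ] [0.0001 0.0001] atz [0.47  0.248] [0.463 0.244]
guide_knob [0.404 0.232 0.116] [0.003 0.003] atz [0.411 0.237] [0.405 0.227]
cup [0.564 0.123 0.002] [0.0024 0.0024] atz [0.563 0.12 ] [0.563 0.126]
probe [ 0.498 -0.163  0.012] [0.0028 0.0028] atz [ 0.505 -0.153] [ 0.498 -0.165]
probe_grip [ 0.491 -0.15   0.14 ] [0.0038 0.0038] atz [ 0.497 -0.151] [ 0.488 -0.147]
probe_rack [ 0.505 -0.193 -0.004] [0.0021 0.0021] atz [ 0.51  -0.191] [ 0.503 -0.191]
spare_probe [ 0.495 -0.088 -0.09 ] [0.1664 0.1664] atz [0.586 0.136] [ 0.525 -0.234]
```

Views agree: hinge ≈(0.597,0.247), knob ≈(0.41,0.235), cup ≈(0.563,0.123), green probe ≈(0.492,-0.15). The scene picture shows the guide ring at (450,245), the cup at (384,268) and the green head at (308,180). I'm moving the tool above the knob, turning the jaws tangential to the swing.

Emit:
arm_command --plan '[[[0.04,0,-0.035],[0,8.5,0]],[[0.08,0,-0.07],[0,17,0]],[[0.12,0,-0.104],[0,25.5,0]],[[0.16,0,-0.139],[0,34,0]],[[0.2,0,-0.174],[0,42.5,0]]]' --fingers -1

```text
clock: 2.9
position: [0.3614, 0.3415, 0.249]
ee_rot: [-1.372, 0.909, -0.909]
force: [1.5, 0.1, 0.4]
width: 1.001
```

```bash
cat >> h.py <<'E'
def go(s,target,zaz=None):
    """shift/turn in tool axes to a target position, upright, jaw azimuth zaz deg"""
    T=toolT(s);sh=T[:3,:3].T@(np.array(target)-T[:3,3])
    out=[np.round(sh,4).tolist()]
    if zaz is not None:
        a=np.radians(zaz);z=np.array([np.cos(a),np.sin(a),0]);y=np.array([0,0,-1.]);x=np.cross(y,z)
        out.append(np.round(R.from_matrix(T[:3,:3].T@np.stack([x,y,z],1)).as_rotvec(degrees=True),2).tolist())
    return out
E
python3 - <<'E'
from cell import *
from h import *
s=observe();print(s["clock"],s["position"],s["joints"].round(2) if hasattr(s["joints"],"round") else s["joints"]);print(go(s,[.41,.237,.25],-90))
E
```

```text
2.9 [0.36138587 0.34147035 0.2489663 ] [-1.06  0.22  0.24  1.89 -0.06  1.03 -0.39]
[[0.1152, -0.0011, 0.004], [0.01, 112.99, -0.05]]
```

Emit:
arm_command --plan '[[[0.03,0,0],[0,8.5,0]],[[0.06,0,0.002],[0,17,0]],[[0.09,0,0.004],[0,25.5,0]],[[0.115,0,0.004],[0,34,0]],[[0.115,0,0.004],[0,42.5,0]]]'

```text
clock: 3.4
position: [0.4116, 0.2357, 0.2491]
ee_rot: [-1.025, 1.458, -1.46]
force: [0.6, 0.8, -0.0]
width: 0.999
```

Emit:
arm_command --plan '[[[0,0,0],[0,8.5,0]],[[0,0,0],[0,17,0]],[[0,0,0],[0,25.5,0]],[[0,0,0],[0,34,0]],[[0,0,0],[0,42.5,0]]]'

```text
clock: 3.9
position: [0.4101, 0.2394, 0.2489]
ee_rot: [-0.485, 1.949, -1.948]
force: [0.2, 0.6, 1.1]
width: 1.0
```

Emit:
arm_command --plan '[[[0,0,0],[0,8.5,0]],[[0,0,0],[0,17,0]],[[0,0,0],[0,25.5,0]],[[0,0,0],[0,28,0]],[[0,0,0],[0,28,0]]]'

```text
clock: 4.4
position: [0.41, 0.2394, 0.2488]
ee_rot: [-0.006, 2.219, -2.218]
force: [1.1, -0.1, -0.1]
width: 1.004
```

```bash
python3 - <<'E'
from cell import *
from h import *
s=observe();p=get_image("wrist");cv2.imwrite("pics/b_w.png",p["color"][:,:,::-1])
print(s["clock"],s["position"],np.round(s["joints"],2));print(go(s,[.41,.237,.25],-90))
for t,z in [("guide_stand",0),("guide_hole",.095),("guide_knob",.122),("cup",0)]:
    for d in place_of(p,t)[:2]: print(t,np.round(d["point"],1),round(d["confidence"],2),np.round(atz(p,d["point"],z,s),4))
E
```

```text
4.4 [0.41000538 0.23942117 0.24882983] [-1.15  0.2   0.61  1.96 -0.13  1.02 -2.05]
[[0.0, -0.0012, 0.0024], [0.01, 0.31, -0.01]]
guide_stand [305.8  16.4] 0.85 [0.5948 0.2489 0.    ]
guide_stand [454.9 187.5] 0.35 [0.3897 0.0449 0.    ]
guide_hole [310.9 137.7] 0.58 [0.4627 0.2415 0.095 ]
guide_knob [318.6 197.2] 0.9 [0.4096 0.2338 0.122 ]
cup [406.8  47.9] 0.96 [0.5621 0.1274 0.    ]
```

View pics/b_w.png

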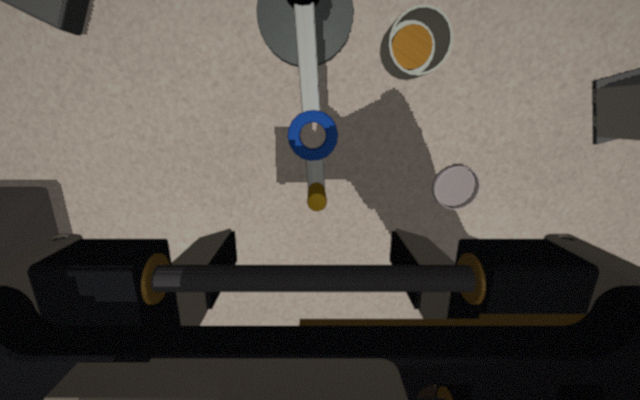

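The wrist picture shows the knob at (318,197), the ring at (312,135), the cup at (420,45) and the stand foot at the top. Knob at (0.410,0.234), 186 mm from the hinge, agreeing with the text. Descending.

Emit:
arm_command --plan '[[[0,0.03,0.003],[0,0.3,0]],[[0,0.065,0.005],[0,0.3,0]],[[0,0.1,0.005],[0,0.3,0]],[[0,0.123,0.005],[0,0.3,0]],[[0,0.123,0.005],[0,0.3,0]]]'

```text
clock: 5.15
position: [0.4084, 0.2332, 0.1234]
ee_rot: [0.005, -2.216, 2.224]
force: [-0.6, -0.2, 0.1]
width: 0.999
```

```bash
python3 - <<'E'
from cell import *
from h import *
s=observe();p=get_image("wrist");cv2.imwrite("pics/c_w.png",p["color"][:,:,::-1])
print(s["clock"],s["position"],s["force"])
for t,z in [("guide_hole",.095),("guide_knob",.122),("cup",0)]:
    for d in place_of(p,t)[:1]: print(t,np.round(d["point"],1),round(d["confidence"],2),np.round(atz(p,d["point"],z,s),4))
E
```

```text
5.15 [0.40844285 0.23316474 0.12339154] [-0.63321899 -0.16879759  0.10070477]
guide_knob [307.7 260.1] 0.76 [0.4094 0.2354 0.122 ]
cup [448.8   8.8] 0.73 [0.5624 0.1262 0.    ]
```

View pics/c_w.png

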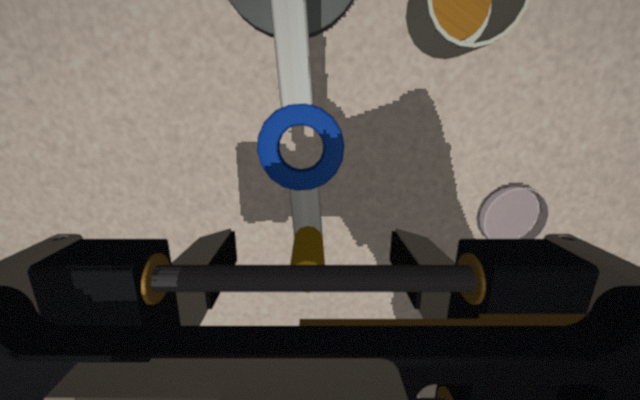

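Knob at (308,260), between the jaws, about 2 mm off centre. Closing.

Emit:
arm_command --plan '[[[0.0,0,-0.002],[0,0,0]],[[0.0,0,-0.002],[0,0,0]],[[0,0,-0.002],[0,0,0]],[[0,0,-0.002],[0,0,0]],[[0,0,-0.002],[0,0,0]]]' --fingers 1 --squeeze 15

```text
clock: 5.85
position: [0.41, 0.2363, 0.1258]
ee_rot: [-0.001, 2.221, -2.221]
force: [-0.1, -0.2, 0.5]
width: 0.613
```

Emit:
arm_command --plan '[[[0.0,0,-0.002],[0,0,0]],[[0.0,0,-0.002],[0,0,0]],[[0,0,-0.002],[0,0,0]]]'

```text
clock: 6.15
position: [0.41, 0.2384, 0.1257]
ee_rot: [-0.001, 2.221, -2.221]
force: [-0.4, 0.5, 0.1]
width: 0.354
```

```bash
python3 - <<'E'
from cell import *
from h import *
s=observe();print(s["clock"],s["position"],s["force"],s["width"]*92)
H=np.array([.5955,.2485]);C=np.array([.5625,.1265])
T=toolT(s);z=T[:3,2];print(np.degrees(np.arctan2(z[1],z[0])))
k=s["position"][:2]-H;a0=np.arctan2(k[1],k[0]);c=C-H;a1=np.arctan2(c[1],c[0]);print("r",np.linalg.norm(k),np.linalg.norm(c),np.degrees([a0,a1]))
d=(a1-a0)%(2*np.pi); print(np.degrees(d))
rr=np.linalg.norm(k)
n=15
for i in range(1,n+1):
    if (i-1)%5==0:
        th=a0+d*(i-1)/n; P0=H+rr*np.array([np.cos(th),np.sin(th)]); az=th+np.pi/2
        za=np.arctan2(z[1],z[0])+d*(i-1)/n
        zz=np.array([np.cos(za),np.sin(za)]);xx=np.array([zz[1],-zz[0]])*1
        xx=np.cross([0,0,-1],[zz[0],zz[1],0])[:2]
    t=a0+d*i/n;P=H+rr*np.array([np.cos(t),np.sin(t)])-P0
    print(i,np.round([P@xx,P@zz],4),np.degrees(-d/n*((i-1)%5+1)).round(2))
E
```

```text
6.15 [0.41004139 0.23835663 0.12568848] [-0.39872617  0.5067642   0.05751168] 32.557922494334804
-89.96094300182753
r 0.18573579140697227 0.12638433447227548 [-176.86941426 -105.1358355 ]
71.73357875940275
1 [-0.0015  0.0154] -4.78
2 [-0.0042  0.0307] -9.56
3 [-0.0083  0.0456] -14.35
4 [-0.0135  0.0602] -19.13
5 [-0.02    0.0743] -23.91
6 [-0.0015  0.0154] -4.78
7 [-0.0042  0.0307] -9.56
8 [-0.0083  0.0456] -14.35
9 [-0.0135  0.0602] -19.13
10 [-0.02    0.0743] -23.91
11 [-0.0015  0.0154] -4.78
12 [-0.0042  0.0307] -9.56
13 [-0.0083  0.0456] -14.35
14 [-0.0135  0.0602] -19.13
15 [-0.02    0.0743] -23.91
```

Emit:
arm_command --plan '[[[0,0,0.003],[0,0,0]],[[0,0,0.003],[0,0,0]],[[0,0,0.003],[0,0,0]],[[0,0,0.003],[0,0,0]]]'

```text
clock: 6.55
position: [0.41, 0.2349, 0.1257]
ee_rot: [-0.0, 2.221, -2.222]
force: [-0.7, -0.9, 0.3]
width: 0.19
```

```bash
python3 - <<'E'
from cell import *
from h import *
s=observe();print(s["clock"],s["position"],s["force"],s["width"]*92)
E
```

```text
6.55 [0.4100493  0.23489191 0.12568654] [-0.72815746 -0.9171263   0.33279008] 17.438580887884992
```

```bash
cat > arc.py <<'E'
from cell import *
from h import *
import sys
H=np.array([float(sys.argv[1]),float(sys.argv[2])]);D=float(sys.argv[3]);n=int(sys.argv[4])
s=observe();T=toolT(s);k=s["position"]-np.append(H,s["position"][2])
print(s["clock"],"r",np.linalg.norm(k),"az",np.degrees(np.arctan2(k[1],k[0])),s["force"],s["width"])
for i in range(1,n+1):
    P=R.from_euler("z",D*i/n,degrees=True).apply(k)-k
    print(np.round(T[:3,:3].T@P,4).tolist(),[0,round(-D*i/n,2),0])
E
python3 arc.py .5955 .2485 24 5
```

```text
6.55 r 0.1859493011952811 az -175.80324548478018 [-0.72815746 -0.9171263   0.33279008] 0.1895497922596195
[-0.0018, 0.0, 0.0155] [0, -4.8, 0]
[-0.0049, 0.0, 0.0307] [0, -9.6, 0]
[-0.0092, 0.0, 0.0457] [0, -14.4, 0]
[-0.0148, 0.0, 0.0602] [0, -19.2, 0]
[-0.0216, 0.0, 0.0743] [0, -24.0, 0]
```

Emit:
arm_command --plan '[[[-0.0018,0,0.0155],[0,-4.8,0]],[[-0.005,0,0.031],[0,-9.6,0]],[[-0.009,0,0.0455],[0,-14.4,0]],[[-0.015,0,0.06],[0,-19.2,0]],[[-0.0215,0,0.0745],[0,-24,0]]]'

```text
clock: 7.05
position: [0.4321, 0.1611, 0.1258]
ee_rot: [-0.426, 1.988, -1.986]
force: [4.8, 4.9, -8.2]
width: 0.194
```

```bash
python3 arc.py .5955 .2485 24 5
```

```text
7.05 r 0.18530538199262264 az -151.8569876947396 [ 4.80091515  4.86494321 -8.21921477] 0.19358275825983812
[-0.0017, -0.0, 0.0154] [0, -4.8, 0]
[-0.0047, -0.0, 0.0307] [0, -9.6, 0]
[-0.0089, -0.0, 0.0456] [0, -14.4, 0]
[-0.0144, -0.0, 0.0601] [0, -19.2, 0]
[-0.0211, -0.0, 0.0741] [0, -24.0, 0]
```

Emit:
arm_command --plan '[[[-0.0017,0,0.0155],[0,-4.8,0]],[[-0.0047,0,0.0307],[0,-9.6,0]],[[-0.009,0,0.0456],[0,-14.4,0]],[[-0.0145,0,0.06],[0,-19.2,0]],[[-0.021,0,0.074],[0,-24,0]]]'

```text
clock: 7.55
position: [0.4819, 0.1028, 0.1257]
ee_rot: [-0.77, 1.722, -1.721]
force: [5.4, 8.4, -6.8]
width: 0.194
```

```bash
python3 arc.py .5955 .2485 22 5; python3 - <<'E'
from cell import *
from h import *
s=observe();p=get_image("wrist");cv2.imwrite("pics/d_w.png",p["color"][:,:,::-1])
for t,z in [("guide_hole",.095),("guide_stand",0),("cup",0)]:
    for d in place_of(p,t)[:1]: print(t,np.round(d["point"],1),round(d["confidence"],2),np.round(atz(p,d["point"],z,s),4))
E
```

```text
7.55 r 0.18470735526430088 az -127.94614782370716 [ 5.4488792   8.37467476 -6.83010274] 0.19365948689663226
[-0.0015, 0.0, 0.0141] [0, -4.4, 0]
[-0.004, 0.0, 0.0281] [0, -8.8, 0]
[-0.0076, 0.0, 0.0418] [0, -13.2, 0]
[-0.0123, 0.0, 0.0552] [0, -17.6, 0]
[-0.018, 0.0, 0.0682] [0, -22.0, 0]
guide_hole [312.5 260.3] 0.47 [0.4719 0.0916 0.095 ]
cup [364.6 119.3] 0.96 [0.5628 0.1256 0.    ]
```

View pics/d_w.png

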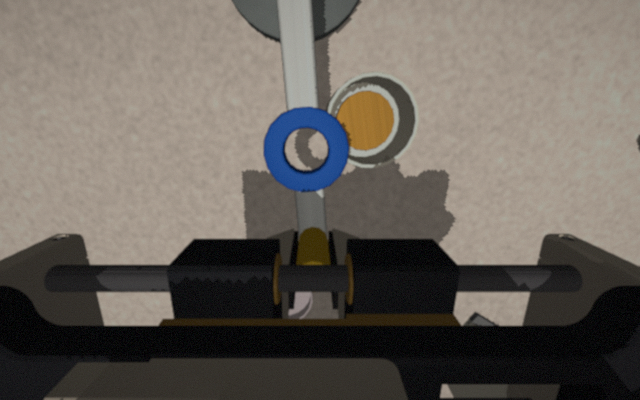

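Ring at (307,150), cup at (372,118) and knob still held at (313,250). 23° left to go.

Emit:
arm_command --plan '[[[-0.0015,0,0.0141],[0,-4.4,0]],[[-0.004,0,0.028],[0,-8.8,0]],[[-0.0077,0,0.042],[0,-13.2,0]],[[-0.0124,0,0.0555],[0,-17.8,0]],[[-0.019,0,0.071],[0,-22.9,0]]]'

```text
clock: 8.25
position: [0.5471, 0.0707, 0.1258]
ee_rot: [-1.034, 1.448, -1.444]
force: [0.9, 9.7, -2.2]
width: 0.193
```

Emit:
arm_command --plan '[[[0,0,0],[0,0,0]],[[0,0,0],[0,0,0]]]'

```text
clock: 8.45
position: [0.5478, 0.0704, 0.1258]
ee_rot: [-1.031, 1.449, -1.448]
force: [3.8, 7.1, -2.6]
width: 0.189
```

```bash
python3 arc.py .5955 .2485 2 1; cat > ring.py <<'E'
from cell import *
from h import *
import sys
tag=sys.argv[1]
from scipy.optimize import least_squares
def fitE(mask):
    cs,_=cv2.findContours(mask,cv2.RETR_CCOMP,cv2.CHAIN_APPROX_NONE)
    return sorted(cs,key=cv2.contourArea,reverse=True)
for cam in sys.argv[2:]:
    s=observe();p=get_image(cam);im=p["color"];cv2.imwrite(f"pics/{tag}_{cam}.png",im[:,:,::-1])
    for t,z in [("guide_hole",.095),("guide_stand",0),("cup",0)]:
        for d in place_of(p,t)[:1]: print(cam,t,np.round(d["point"],1),round(d["confidence"],2),np.round(atz(p,d["point"],z,s),4))
E
python3 ring.py e wrist top scene
```

```text
8.45 r 0.18433755600831916 az -105.00160482171907 [ 3.77028007  7.0735072  -2.60662011] 0.18876922497192722
[-0.0006, 0.0, 0.0064] [0, -2.0, 0]
wrist cup [306.4 137.3] 0.91 [0.5605 0.1247 0.    ]
top guide_stand [217.  198.6] 0.48 [0.5886 0.2504 0.    ]
scene guide_hole [384. 245.] 0.75 [0.5663 0.1227 0.095 ]
scene cup [253.3 173.3] 0.47 [ 0.3942 -0.4982  0.    ]
```

View pics/e_wrist.png

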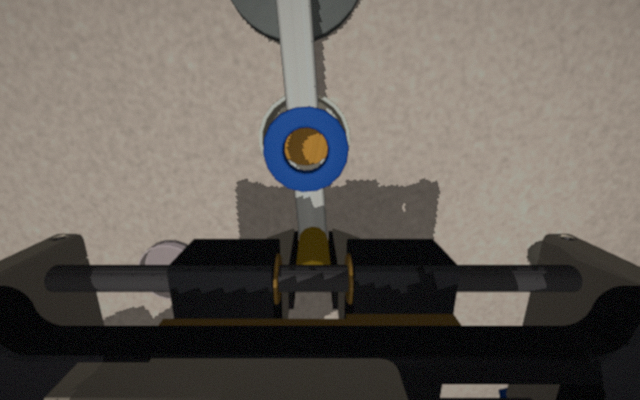

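```bash
cat > blue.py <<'E'
from cell import *
from h import *
from scipy.optimize import least_squares
def blue_pts(im,roi=None):
    hsv=cv2.cvtColor(im,cv2.COLOR_RGB2HSV)
    m=cv2.inRange(hsv,(105,120,60),(130,255,255))
    n,l,st,c=cv2.connectedComponentsWithStats(m)
    return m,l,st,c
def circ_fit(p,s,contour,r,z,x0):
    """find centre (x,y) of horizontal circle radius r at z whose projection fits contour pts; uses rays at z"""
    P=np.array([atz(p,q,z,s)[:2] for q in contour])
    f=least_squares(lambda v:np.hypot(*(P-v[:2]).T)-v[2],[x0[0],x0[1],r],loss="soft_l1",f_scale=.0007)
    return f.x,np.sqrt(np.mean(f.fun**2))
E
cat > m1.py <<'E'
from blue import *
import sys
tag=sys.argv[1]
for cam in sys.argv[2:]:
    s=observe();p=get_image(cam);im=p["color"];cv2.imwrite(f"pics/{tag}_{cam}.png",im[:,:,::-1])
    m,l,st,c=blue_pts(im)
    for i in range(1,len(st)):
        if st[i][4]<60: continue
        w=atz(p,c[i],.095,s)
        if abs(w[0]-.56)>.05 or abs(w[1]-.125)>.05: continue
        mm=(l==i).astype(np.uint8)
        cs,h=cv2.findContours(mm,cv2.RETR_CCOMP,cv2.CHAIN_APPROX_NONE)
        for q in cs:
            if len(q)<12: continue
            x,e=circ_fit(p,s,q[:,0].astype(float),.025,.095,w)
            print(cam,len(q),"circle at .095:",np.round(x,4),"rms",round(e,5),"px",np.round(q[:,0].mean(0),1))
    for d in place_of(p,"cup")[:1]: print(cam,"cup",np.round(d["point"],1),round(d["confidence"],2),np.round(atz(p,d["point"],0,s),4))
E
python3 m1.py e2 wrist top scene; python3 -c "
import cv2
a=cv2.imread('pics/e2_top.png')[180:270,190:290];b=cv2.imread('pics/e2_scene.png')[215:305,340:440]
import numpy as np
cv2.imwrite('pics/e2_crop.png',np.hstack([cv2.resize(x,None,fx=4,fy=4,interpolation=cv2.INTER_CUBIC) for x in(a,b)]))"
```

```text
wrist 239 circle at .095: [0.5614 0.124  0.0239] rms 0.00027 px [305.4 148.2]
wrist 131 circle at .095: [0.5615 0.1241 0.0132] rms 0.00021 px [305.8 149. ]
wrist cup [305.4 136.9] 0.85 [0.5593 0.1254 0.    ]
scene 47 circle at .095: [0.567  0.1243 0.0223] rms 0.00119 px [384.3 245.4]
scene 36 circle at .095: [0.5676 0.1264 0.014 ] rms 0.00254 px [384.3 245.4]
scene cup [385.3 273.6] 0.81 [0.5532 0.1279 0.    ]
```

View pics/e2_crop.png

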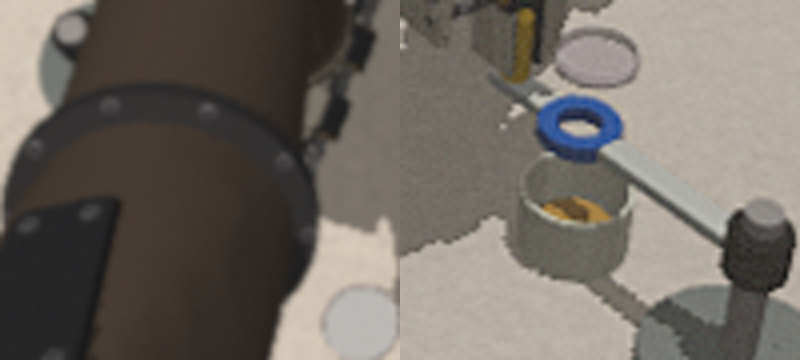

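The ring fits at (0.5615,0.1240), and the cup at (0.561,0.125). Releasing and lifting to check with clear views.

Emit:
arm_command --plan '[[[0,0,0],[0,0,0]],[[0,0,0],[0,0,0]],[[0,0,0],[0,0,0]],[[0,0,0],[0,0,0]],[[0,0,0],[0,0,0]]]' --fingers -1

```text
clock: 9.85
position: [0.5464, 0.0682, 0.1257]
ee_rot: [-1.033, 1.45, -1.45]
force: [0.5, -0.7, -0.1]
width: 0.58
```

Emit:
arm_command --plan '[[[0,-0.02,0],[0,0,0]],[[0,-0.06,0],[0,0,0]],[[0,-0.1,0],[0,0,0]],[[0.02,-0.13,0],[0,0,0]],[[0.02,-0.13,0],[0,0,0]]]'

```text
clock: 10.35
position: [0.5416, 0.047, 0.2601]
ee_rot: [-1.025, 1.448, -1.454]
force: [-0.1, -1.0, -0.5]
width: 0.985
```

```bash
python3 m1.py f wrist scene; python3 - <<'E'
from cell import *
s=observe();print(s["clock"],s["position"],s["width"],s["force"],s["joints"])
E
```

```text
wrist 141 circle at .095: [0.5612 0.1242 0.024 ] rms 0.00046 px [304.9 109.3]
wrist 78 circle at .095: [0.5613 0.1239 0.0137] rms 0.00036 px [305.1 110.1]
wrist cup [306.  110.7] 0.57 [0.5609 0.125  0.    ]
scene 47 circle at .095: [0.5669 0.1243 0.0222] rms 0.00118 px [384.3 245.4]
scene 29 circle at .095: [0.567  0.1248 0.0147] rms 0.00153 px [384.7 245.6]
scene cup [380.7 276.8] 0.91 [0.5698 0.1248 0.    ]
10.55 [0.53927346 0.04994779 0.25469789] 0.9996813073152505 [-0.17670222  0.09147101 -0.22665819] [-0.40765405  0.29497576  0.28002787  1.7852551  -0.09175492  1.07559964
 -0.42776172]
```

View pics/f_wrist.png

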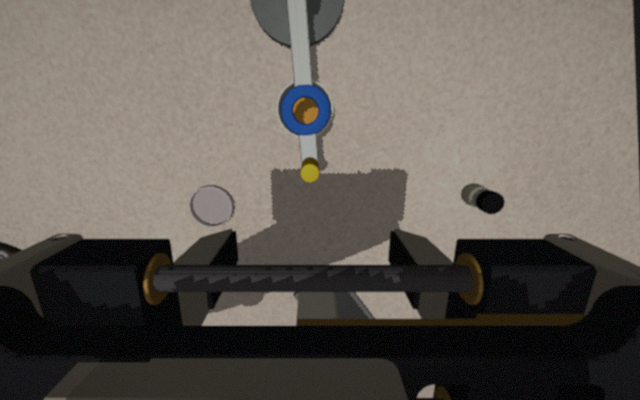

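Ring stayed at (0.561,0.124), cup behind it at (0.561,0.125), with the brass visible through the bore at (305,110). Moving above the probe; from there the top camera gets a clear view too.

```bash
python3 - <<'E'
from cell import *
from h import *
s=observe();T=toolT(s);print(np.degrees(np.arctan2(T[1,2],T[0,2])),go(s,[.492,-.149,.255],-15))
E
```

```text
-19.048129127851116 [[0.2035, -0.0002, 0.0202], [0.09, -4.05, 0.02]]
```

Emit:
arm_command --plan '[[[0.04,0,0.004],[0,-1,0]],[[0.085,0,0.008],[0,-2,0]],[[0.13,0,0.013],[0,-3,0]],[[0.17,0,0.017],[0,-4,0]],[[0.2035,0,0.02],[0,-4,0]]]'

```text
clock: 11.05
position: [0.491, -0.1511, 0.2544]
ee_rot: [-1.075, 1.402, -1.4]
force: [0.8, 0.7, 0.1]
width: 1.0
```

Emit:
arm_command --plan '[[[0,0,0],[0,0,0]],[[0,0,0],[0,0,0]]]'

```text
clock: 11.25
position: [0.4918, -0.1493, 0.2546]
ee_rot: [-1.074, 1.403, -1.4]
force: [0.2, 1.3, 1.7]
width: 1.002
```

```bash
python3 m1.py g top scene; python3 - <<'E'
from cell import *
from h import *
s=observe();p=get_image("wrist");cv2.imwrite("pics/g_w.png",p["color"][:,:,::-1])
print(s["clock"],s["position"])
for t,z in [("probe_grip",.143),("probe",.02),("spare_probe",.02),("probe_rack",0)]:
    for d in place_of(p,t)[:2]: print(t,np.round(d["point"],1),round(d["confidence"],2),np.round(atz(p,d["point"],z,s),4))
    for d in boxes_of(p,t)[:2]: print("box",t,np.round(d["point"],1),round(d["confidence"],2),np.round(atz(p,d["point"],.165,s),4))
a=cv2.imread('pics/g_top.png')[170:270,190:290];b=cv2.imread('pics/g_scene.png')[215:315,340:440]
cv2.imwrite('pics/g_crop.png',np.hstack([cv2.resize(x,None,fx=4,fy=4,interpolation=cv2.INTER_CUBIC) for x in(a,b)]))
E
```

```text
top 42 circle at .095: [0.5603 0.1231 0.0216] rms 0.0009 px [251.9 200.3]
top 27 circle at .095: [0.56   0.1225 0.0146] rms 0.0008 px [252.1 200.2]
top cup [255.  205.3] 0.74 [0.5664 0.1292 0.    ]
scene 46 circle at .095: [0.5665 0.1238 0.0217] rms 0.00109 px [384.5 245.4]
scene 30 circle at .095: [0.5667 0.1242 0.0153] rms 0.00141 px [384.5 245.5]
scene cup [381.3 274. ] 0.61 [0.5605 0.1209 0.    ]
11.45 [ 0.49258522 -0.14777526  0.25520294]
probe_grip [322.5 203.6] 0.66 [ 0.5003 -0.1522  0.143 ]
box probe_grip [320.2 208.3] 0.71 [ 0.4985 -0.1489  0.165 ]
probe [318.1 179.3] 0.62 [ 0.4971 -0.1562  0.02  ]
box probe [321.4 209.1] 0.68 [ 0.4993 -0.1498  0.165 ]
box spare_probe [362.3 264. ] 0.9 [ 0.5212 -0.2077  0.165 ]
probe_rack [329.  197.4] 0.62 [ 0.5046 -0.1896  0.    ]
box probe_rack [332.6 201. ] 0.81 [ 0.5098 -0.1454  0.165 ]
```

View pics/g_crop.png

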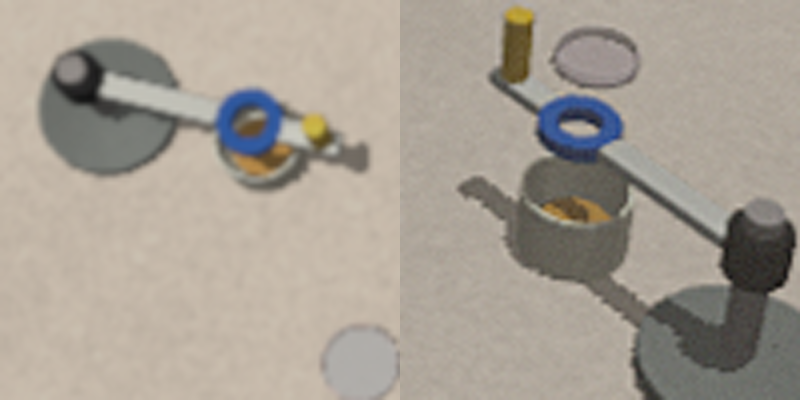

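View pics/g_w.png

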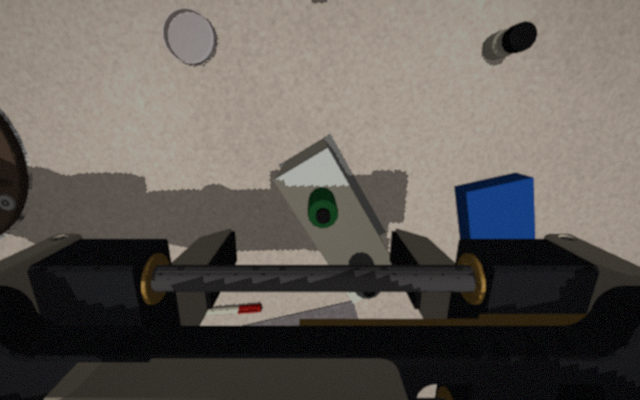

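```bash
python3 - <<'E'
from cell import *
from h import *
out=[]
for cam,x0,y0,c0 in [("top",190,170,(.5603,.1230)),("scene",340,215,(.5667,.1240))]:
    p=get_image(cam)
    im=cv2.resize(p["color"][y0:y0+100,x0:x0+100,::-1],None,fx=4,fy=4,interpolation=cv2.INTER_CUBIC)
    for r,z,col in [(.034,.045,(0,0,255)),(.034,0,(0,0,255)),(.025,.095,(0,255,255)),(.031,.045,(255,0,255)),]:
        q=[]
        for a in np.linspace(0,2*np.pi,60):
            u=proj(p,[c0[0]+r*np.cos(a),c0[1]+r*np.sin(a),z]); q.append(((u-[x0,y0])+.5)*4-.5)
        cv2.polylines(im,[np.round(q).astype(np.int32)],True,col,1)
    out.append(im)
cv2.imwrite("pics/g2.png",np.hstack(out))
E
```

```text
(no output)
```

View pics/g2.png

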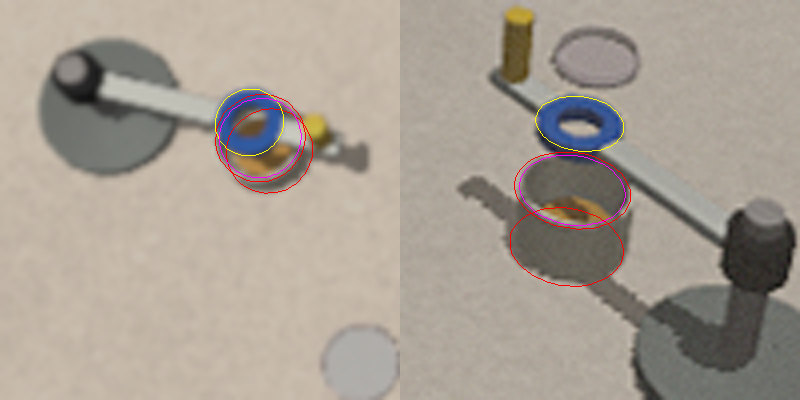

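```bash
python3 - <<'E'
from cell import *
from h import *
for cam,x0,y0,c0 in [("top",235,185,(.5603,.1230)),("scene",362,232,(.5667,.1240))]:
    p=get_image(cam);out=[]
    n=44 if cam=="scene" else 38
    im=cv2.resize(p["color"][y0:y0+n+4,x0:x0+n,::-1],None,fx=9,fy=9,interpolation=cv2.INTER_CUBIC)
    im=cv2.convertScaleAbs(im,alpha=1.4)
    o=im.copy()
    for r,z,col in [(.034,.045,(0,0,255)),(.034,0,(0,255,0)),(.025,.095,(0,255,255)),(.031,.045,(255,0,255)),(.031,.016,(255,255,0))]:
        q=[]
        for a in np.linspace(0,2*np.pi,60):
            u=proj(p,[c0[0]+r*np.cos(a),c0[1]+r*np.sin(a),z]); q.append(((u-[x0,y0])+.5)*9-.5)
        cv2.polylines(o,[np.round(q).astype(np.int32)],True,col,1)
    cv2.imwrite(f"pics/g3_{cam}.png",np.hstack([im,o]))
E
```

```text
(no output)
```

View pics/g3_top.png

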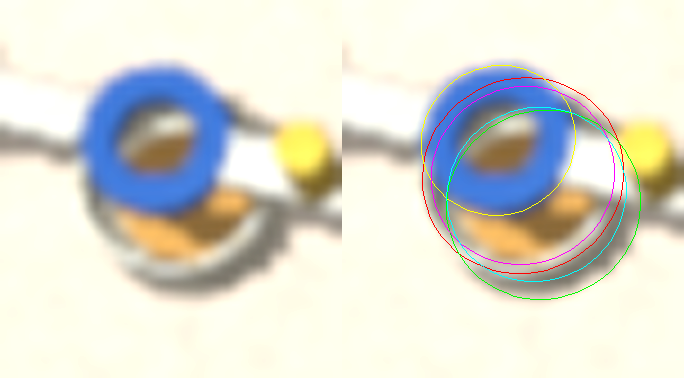

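View pics/g3_scene.png

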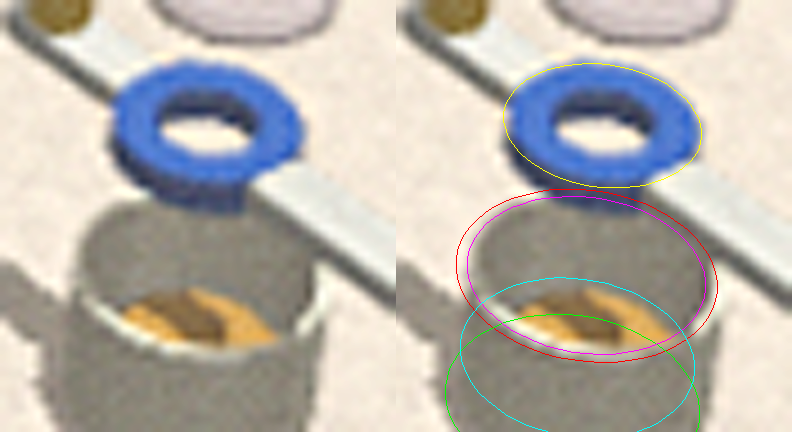

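Against the ring, the cup lies about 1–3 mm toward -x in the top and scene views, and within 1 mm in the wrist view, so the swing is good. In the wrist picture the green head is at (321,209) and the spare at (362,264). Next I measure the head precisely.

```bash
cat > green.py <<'E'
from blue import *
import sys
s=observe();T=toolT(s);print(s["clock"],s["position"],"zaz",np.degrees(np.arctan2(T[1,2],T[0,2])))
for cam in sys.argv[2:]:
    p=get_image(cam);im=p["color"];cv2.imwrite(f"pics/{sys.argv[1]}_{cam}.png",im[:,:,::-1])
    m=cv2.inRange(cv2.cvtColor(im,cv2.COLOR_RGB2HSV),(50,100,20),(85,255,255))
    n,l,st,c=cv2.connectedComponentsWithStats(m)
    for i in range(1,n):
        if st[i][4]>25 and np.linalg.norm(atz(p,c[i],.15,s)[:2]-[.495,-.15])<.06: print(cam,"bbox",st[i][:5],"c",c[i].round(1),np.round(atz(p,c[i],.15,s),4))
    for t,z in [("probe_grip",.143),("probe_rack",0)]:
        for d in place_of(p,t)[:1]: print(t,np.round(d["point"],1),round(d["confidence"],2),np.round(atz(p,d["point"],z,s),4))
E
python3 green.py h wrist top
python3 - <<'E'
import cv2,numpy as np
a=cv2.imread('pics/h_wrist.png')[150:300,260:400];cv2.imwrite('pics/h_c.png',cv2.convertScaleAbs(cv2.resize(a,None,fx=4,fy=4,interpolation=cv2.INTER_CUBIC),alpha=1.5))
E
```

```text
12.1 [ 0.49227113 -0.14937582  0.2557538 ] zaz -15.075073009213854
wrist bbox [308 187  29  38 735] c [321.7 204.4] [ 0.4995 -0.1524  0.15  ]
probe_grip [321.9 203.2] 0.77 [ 0.4996 -0.1536  0.143 ]
probe_rack [330.6 200.8] 0.83 [ 0.5053 -0.197   0.    ]
probe_grip [214.5 199.9] 0.75 [0.5494 0.2189 0.143 ]
```

View pics/h_c.png

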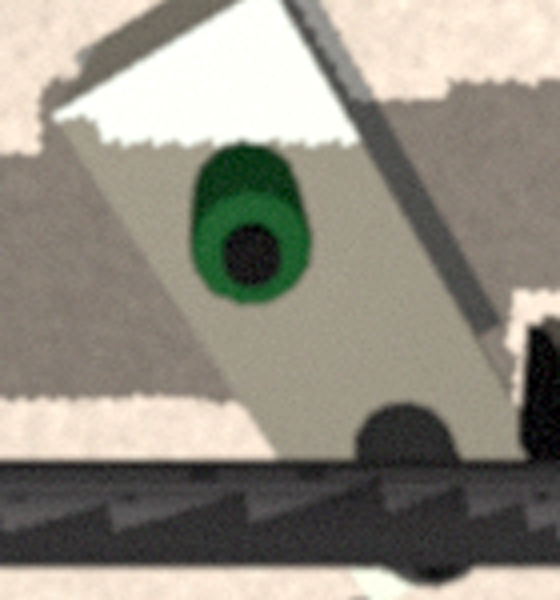

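```bash
python3 - <<'E'
from cell import *
from h import *
s=observe();p=get_image("wrist")
t=atz(p,[322.6,211.4],.165,s);print(t,proj(p,[t[0],t[1],.12],s), "base at should be ~ (321.3,200)")
print(go(s,[t[0],t[1],.205],-15))
E
```

```text
[ 0.49944292 -0.15384041  0.165     ] [321.14094401 196.58157977] base at should be ~ (321.3,200)
[[0.0024, 0.0507, 0.0081], [-0.0, -0.07, -0.0]]
```

Emit:
arm_command --plan '[[[0.001,0.02,0.004],[0,0,0]],[[0.002,0.04,0.008],[0,0,0]],[[0.0024,0.05,0.008],[0,0,0]],[[0.0024,0.05,0.008],[0,0,0]]]'

```text
clock: 12.85
position: [0.4984, -0.1536, 0.2045]
ee_rot: [-1.075, 1.403, -1.399]
force: [0.5, -0.1, 0.0]
width: 1.0
```

```bash
python3 green.py i wrist scene
python3 - <<'E'
import cv2,numpy as np
a=cv2.imread('pics/i_wrist.png')[140:300,250:400];cv2.imwrite('pics/i_c.png',cv2.convertScaleAbs(cv2.resize(a,None,fx=4,fy=4,interpolation=cv2.INTER_CUBIC),alpha=1.5))
E
```

```text
12.85 [ 0.49841818 -0.15358644  0.20452294] zaz -15.082629190723408
wrist bbox [ 296  199   37   51 1242] c [314.3 222.5] [ 0.4997 -0.1523  0.15  ]
probe_grip [311.7 221. ] 0.93 [ 0.4975 -0.1533  0.143 ]
probe_rack [332.7 206.7] 0.86 [ 0.5124 -0.1936  0.    ]
probe_grip [307.6 179.9] 0.76 [ 0.5053 -0.1544  0.143 ]
probe_rack [296.7 216.8] 0.95 [ 0.503  -0.2016  0.    ]
```

View pics/i_c.png

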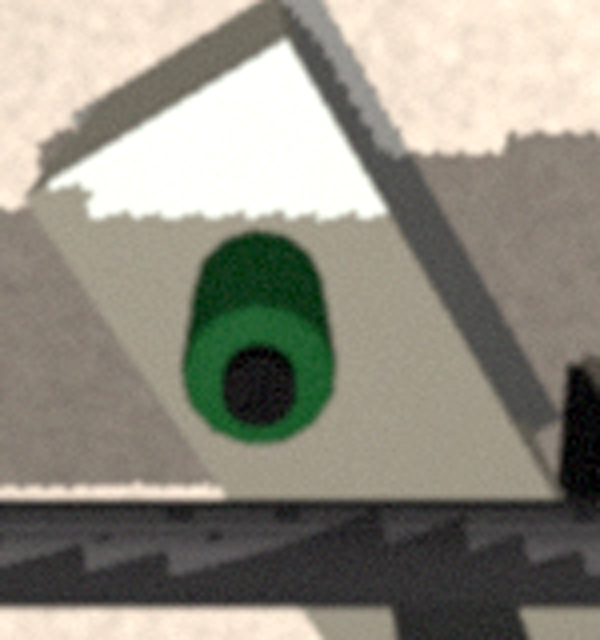

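View pics/i_scene.png

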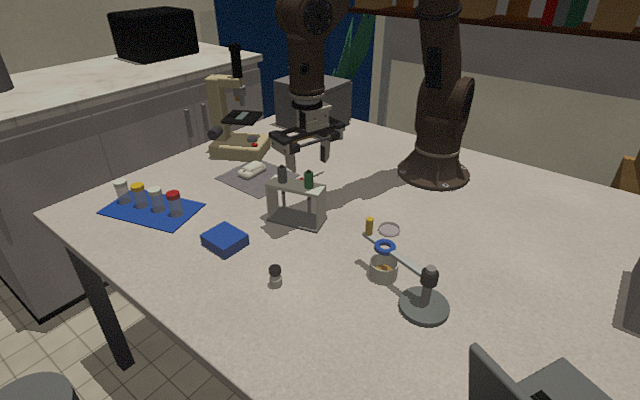

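```bash
python3 - <<'E'
from cell import *
from h import *
s=observe();p=get_image("wrist")
s0=dict(s);s0["position"]=np.array([.4923,-.1494,.2555])
t=atz(p,[314.75,233.5],.165,s);print(t)
print(tri([ray(p,[314.75,233.5],s),ray(p,[322.6,211.4],s0)]))
print(go(s,[t[0],t[1],.1465],-15))
E
```

```text
[ 0.50075716 -0.15532426  0.165     ]
(array([ 0.50066301, -0.15224492,  0.17116103]), [np.float64(0.000892984342729513), np.float64(0.0008929843427294609)])
[[0.0012, 0.06, 0.0013], [-0.08, -0.07, -0.02]]
```

Emit:
arm_command --plan '[[[0.001,0.015,0.001],[0,0,0]],[[0.001,0.03,0.001],[0,0,0]],[[0.001,0.045,0.001],[0,0,0]],[[0.001,0.0555,0.001],[0,0,0]],[[0.001,0.0555,0.001],[0,0,0]]]'

```text
clock: 13.7
position: [0.4994, -0.1547, 0.1493]
ee_rot: [-1.074, 1.402, -1.399]
force: [-1.0, -0.4, 0.5]
width: 0.998
```

Emit:
arm_command --plan '[[[0,0,0],[0,0,0]],[[0,0,0],[0,0,0]],[[0,0,0],[0,0,0]],[[0,0,0],[0,0,0]],[[0,0,0],[0,0,0]]]' --fingers 1 --squeeze 20

```text
clock: 14.2
position: [0.5002, -0.155, 0.1505]
ee_rot: [-1.073, 1.4, -1.4]
force: [-1.2, -0.0, -0.4]
width: 0.614
```

Emit:
arm_command --plan '[[[0,0,0],[0,0,0]],[[0,0,0],[0,0,0]],[[0,0,0],[0,0,0]],[[0,0,0],[0,0,0]],[[0,0,0],[0,0,0]]]'

```text
clock: 14.7
position: [0.5, -0.155, 0.1502]
ee_rot: [-1.073, 1.4, -1.4]
force: [-1.0, 0.3, -0.7]
width: 0.281
```

```bash
python3 - <<'E'
from cell import *
from h import *
s=observe();print(s["clock"],s["position"],s["force"],s["ft_torque"],s["width"]*92)
E
python3 green.py j wrist
```

```text
14.7 [ 0.50003712 -0.15497679  0.1502013 ] [-0.97544143  0.32094807 -0.68953995] [-0.07420766  0.0706334   0.01704851] 25.877595237225716
14.7 [ 0.50003712 -0.15497679  0.1502013 ] zaz -15.071765029966619
wrist bbox [ 288  222   51   44 1736] c [312.9 246.1] [ 0.5026 -0.1459  0.15  ]
wrist bbox [296 292  35   7 129] c [313.1 295. ] [ 0.4951 -0.174   0.15  ]
probe_grip [311.3 253.9] 0.8 [ 0.4996 -0.1534  0.143 ]
probe_rack [329.3 222.3] 0.87 [ 0.5078 -0.193   0.    ]
```

View pics/j_wrist.png

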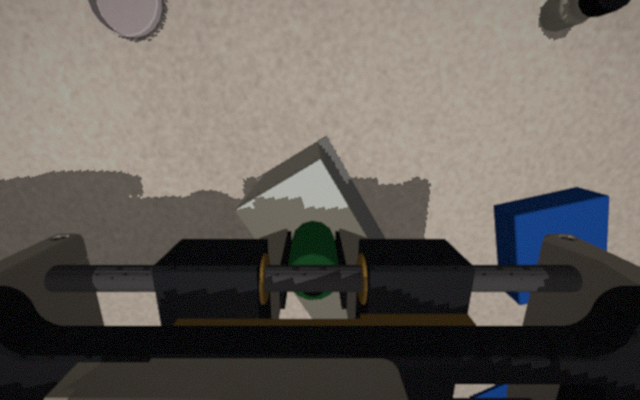

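Head held at 25.9 mm opening, centred at (313,255). Lifting straight up.

Emit:
arm_command --plan '[[[0,-0.01,0],[0,0,0]],[[0,-0.03,0],[0,0,0]],[[0,-0.055,0],[0,0,0]],[[0,-0.085,0],[0,0,0]],[[0,-0.115,0],[0,0,0]]]' --squeeze 25

```text
clock: 15.35
position: [0.4998, -0.1551, 0.267]
ee_rot: [-1.073, 1.4, -1.401]
force: [0.9, 0.5, -1.1]
width: 0.279
```

Emit:
arm_command --plan '[[[0,-0.02,0],[0,0,0]],[[0,-0.035,0],[0,0,0]],[[0,-0.035,0],[0,0,0]],[[0,-0.035,0],[0,0,0]]]'

```text
clock: 15.75
position: [0.4999, -0.155, 0.3002]
ee_rot: [-1.073, 1.4, -1.4]
force: [-0.3, -1.3, -0.8]
width: 0.28
```

```bash
python3 - <<'E'
from cell import *
from h import *
s=observe();print(s["clock"],s["position"],s["force"],s["ft_torque"],s["width"]*92)
T=toolT(s);print(T.round(4))
out=[]
for n in["scene","top"]:
    p=get_image(n);cv2.imwrite(f"pics/k_{n}.png",p["color"][:,:,::-1])
    u=proj(p,s["position"]-[0,0,.05],s)
    print(n,u)
    for t in ["probe_grip","probe_mark","probe"]:
        for d in place_of(p,t)[:1]: print(t,np.round(d["point"],1),round(d["confidence"],2))
    x,y=np.clip(u.astype(int)-[45,50],0,None)
    out.append(cv2.resize(p["color"][y:y+100,x:x+90,::-1],None,fx=4,fy=4,interpolation=cv2.INTER_CUBIC));print(x,y)
cv2.imwrite("pics/k_c.png",cv2.convertScaleAbs(np.hstack(out),alpha=1.4))
E
```

```text
15.75 [ 0.49993756 -0.15495817  0.30024145] [-0.29123052 -1.34233593 -0.7836282 ] [-0.07966861  0.07613703 -0.02182292] 25.749120137586946
[[-2.600e-01  4.000e-04  9.656e-01  4.999e-01]
 [-9.656e-01  1.000e-04 -2.600e-01 -1.550e-01]
 [-2.000e-04 -1.000e+00  4.000e-04  3.002e-01]
 [ 0.000e+00  0.000e+00  0.000e+00  1.000e+00]]
scene [307.99426316 142.62460861]
probe_grip [306.7 123.8] 0.6
probe_mark [307.5 148.7] 0.49
probe [284.2 207.5] 0.58
262 92
top [351.97108654 208.52041727]
306 158
```

View pics/k_c.png

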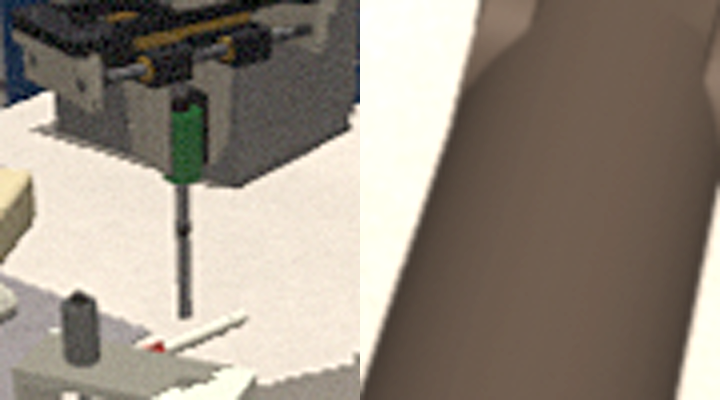

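Probe hangs upright: tip about (308,171) in the scene frame, with the band at (307,149) and the head above. Carrying it over the ring at tip height ≈0.17 m.

Emit:
arm_command --plan '[[[-0.02,0,-0.001],[0,0,0]],[[-0.05,0,-0.0024],[0,0,0]],[[-0.085,0,-0.004],[0,0,0]],[[-0.12,0,-0.0057],[0,0,0]],[[-0.155,0,-0.0073],[0,0,0]]]'

```text
clock: 16.65
position: [0.5335, -0.0022, 0.3002]
ee_rot: [-1.073, 1.401, -1.401]
force: [0.8, -1.2, 0.2]
width: 0.276
```

Emit:
arm_command --plan '[[[-0.035,0,-0.0017],[0,0,0]],[[-0.07,0,-0.0033],[0,0,0]],[[-0.1,0,-0.0047],[0,0,0]],[[-0.12,0,-0.0057],[0,0,0]],[[-0.13,0,-0.006],[0,0,0]]]'

```text
clock: 17.15
position: [0.5613, 0.1261, 0.2998]
ee_rot: [-1.075, 1.399, -1.398]
force: [-0.2, -0.5, -0.3]
width: 0.278
```

Emit:
arm_command --plan '[[[0,0,0],[0,0,0]],[[0,0,0],[0,0,0]],[[0,0,0],[0,0,0]]]'

```text
clock: 17.45
position: [0.5614, 0.1219, 0.3004]
ee_rot: [-1.072, 1.401, -1.402]
force: [0.5, -0.7, -0.5]
width: 0.275
```

```bash
cat > look.py <<'E'
from blue import *
import sys
s=observe();T=toolT(s);print(s["clock"],np.round(s["position"],4),"force",np.round(s["force"],1),"w",s["width"]*92,"tilt",np.round(T[2,[0,2]],4))
for cam in ["wrist","scene"]:
    p=get_image(cam);im=p["color"];cv2.imwrite(f"pics/{sys.argv[1]}_{cam}.png",im[:,:,::-1])
    m,l,st,c=blue_pts(im)
    for i in range(1,len(st)):
        if st[i][4]<60: continue
        w=atz(p,c[i],.095,s)
        if np.hypot(w[0]-.56,w[1]-.125)>.03: continue
        mm=(l==i).astype(np.uint8)
        cs,h=cv2.findContours(mm,cv2.RETR_CCOMP,cv2.CHAIN_APPROX_NONE)
        for q in cs:
            if len(q)<20: continue
            x,e=circ_fit(p,s,q[:,0].astype(float),.025,.095,w)
            print(cam,len(q),"circle:",np.round(x,4),"rms",round(e,5),"px",np.round(q[:,0].mean(0),1))
u=proj(p,[.564,.124,.14]).astype(int)-[45,60]
y,x=u[1],u[0]
cv2.imwrite(f"pics/{sys.argv[1]}_sc.png",cv2.convertScaleAbs(cv2.resize(im[y:y+110,x:x+90,::-1],None,fx=5,fy=5,interpolation=cv2.INTER_CUBIC),alpha=1.4));print("crop",x,y)
E
python3 look.py l
```

```text
17.45 [0.5614 0.1219 0.3004] force [ 0.5 -0.7 -0.5] w 25.321630344602752 tilt [0.0005 0.0003]
wrist 111 circle: [0.5616 0.1248 0.0233] rms 0.0016 px [312.5 176. ]
wrist 65 circle: [0.5614 0.1244 0.014 ] rms 0.00032 px [312.3 176.7]
scene 87 circle: [0.567  0.1239 0.0203] rms 0.00311 px [383.8 245.2]
crop 341 169
```

View pics/l_wrist.png

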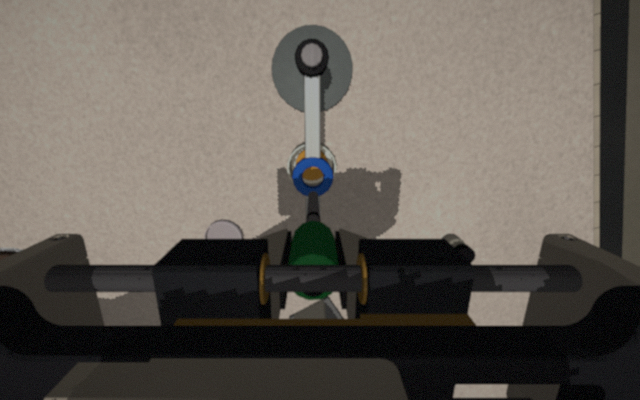

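View pics/l_sc.png

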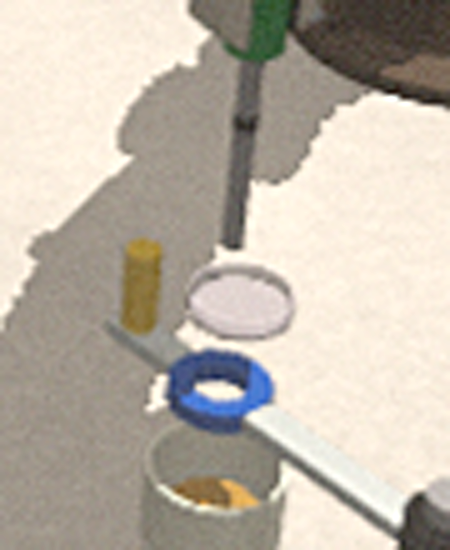

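```bash
python3 - <<'E'
from cell import *
from h import *
s=observe();p=get_image("scene")
P=s["position"]
for z in (.17,.235,.27): print(z,((proj(p,[P[0],P[1],z])-[341,169]+.5)*5).round(1))
p=get_image("wrist");im=p["color"]
for z in (.17,.235,.27,.315): print(z,proj(p,[P[0],P[1],z],s).round(1))
a=im[130:270,250:380,::-1]
cv2.imwrite("pics/l_wc.png",cv2.convertScaleAbs(cv2.resize(a,None,fx=4,fy=4,interpolation=cv2.INTER_CUBIC),alpha=1.5))
E
```

```text
0.17 [237.  243.6]
0.235 [250.8 117.9]
0.27 [258.7  45.7]
0.17 [312.8 195.6]
0.235 [312.8 219.2]
0.27 [312.7 238.7]
0.315 [312.7 277.7]
```

View pics/l_wc.png

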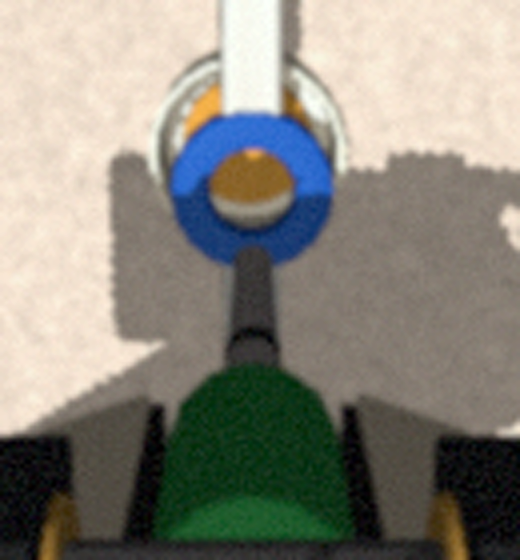

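Wrist close-up: the rod tip is at (313,192), in line with the ring centre at (312.5,176), and the rod looks straight. The cup rim is centred about 1 mm from the ring. Shifting 2.5 mm in +y, then going down to just above the ring.

Emit:
arm_command --plan '[[[-0.0024,0.01,-0.0007],[0,0,0]],[[-0.0024,0.025,-0.0007],[0,0,0]],[[-0.0024,0.045,-0.0007],[0,0,0]],[[-0.0024,0.06,-0.0007],[0,0,0]],[[-0.0024,0.062,-0.0007],[0,0,0]]]'

```text
clock: 18.15
position: [0.5599, 0.1259, 0.2358]
ee_rot: [-1.077, 1.402, -1.4]
force: [-0.6, -0.9, -0.6]
width: 0.279
```

Emit:
arm_command --plan '[[[0,0,0],[0,0,0]],[[0,0,0],[0,0,0]],[[0,0,0],[0,0,0]]]'

```text
clock: 18.45
position: [0.5618, 0.1263, 0.2391]
ee_rot: [-1.072, 1.4, -1.4]
force: [0.2, 0.1, -0.4]
width: 0.281
```

```bash
python3 look.py m; python3 - <<'E'
import cv2
a=cv2.imread('pics/m_wrist.png')[130:270,250:380];cv2.imwrite("pics/m_wc.png",cv2.convertScaleAbs(cv2.resize(a,None,fx=4,fy=4,interpolation=cv2.INTER_CUBIC),alpha=1.5))
E
```

```text
18.45 [0.5618 0.1263 0.2391] force [ 0.2  0.1 -0.4] w 25.845723711959852 tilt [-0.0009  0.0012]
wrist 199 circle: [0.5616 0.1247 0.0226] rms 0.00514 px [312.9 192.4]
scene 75 circle: [0.566  0.1245 0.0197] rms 0.00293 px [383.9 246.3]
crop 341 169
```

View pics/m_wc.png

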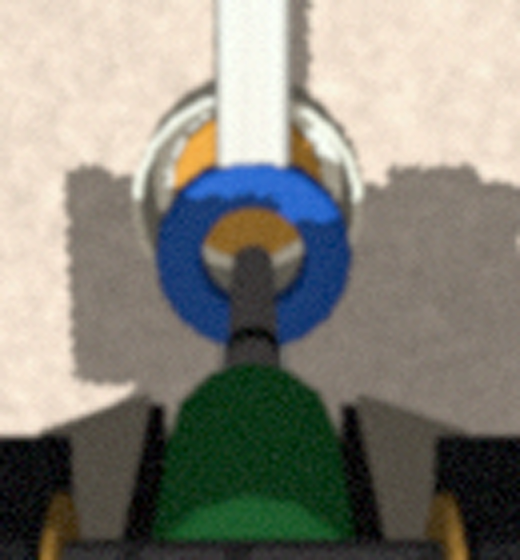

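View pics/m_sc.png

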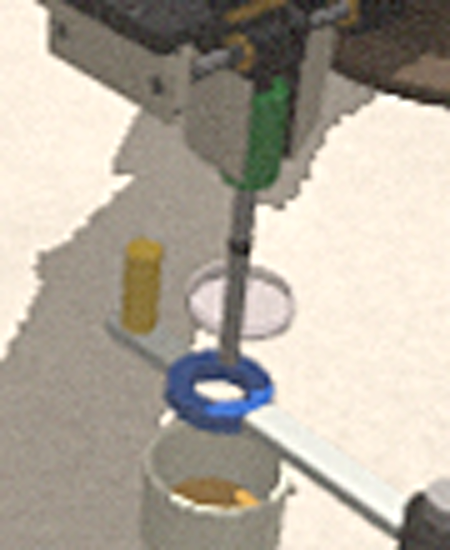

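```bash
python3 - <<'E'
from cell import *
from h import *
for k in range(3):
    s=observe();p=get_image("wrist");print(s["position"].round(4),s["dq"][:3])
# two-sided: world pt of tip far edge seen at z=.109 ; far edge = centre + 5mm in tool -x
T=toolT(s);tz=s["position"][2]-.1302
e=atz(p,[250+253/4-.4,130+247/4-.4],tz,s); print("tip z",tz,"tip centre est",e+T[:3,0]*.005)
for n,q in [("top edge",(253,207)),("bot",(253,297)),("L",(203,250)),("R",(302,250))]:
    print(n,atz(p,[250+q[0]/4-.4,130+q[1]/4-.4],.095,s).round(4))
E
```

```text
[0.5616 0.1263 0.2389] [ 0.00029564  0.00148022 -0.00081967]
[0.5615 0.1262 0.2388] [ 0.00058156  0.00306911 -0.00153506]
[0.5614 0.1262 0.2387] [-0.00057816  0.00197984 -0.00129165]
tip z 0.10845249273144289 tip centre est [0.56132364 0.12557141 0.10845003]
top edge [0.5644 0.1369 0.095 ]
bot [0.5583 0.1144 0.095 ]
L [0.5494 0.1295 0.095 ]
R [0.5733 0.1231 0.095 ]
```

The ring, corrected for its thickness, is at (0.5613,0.1239), and the tip is at (0.5613,0.1256). Shifting 1.7 mm, then going down partway.

Emit:
arm_command --plan '[[[0.0016,0,0.0004],[0,0,0]],[[0.0016,0.0,0.0004],[0,0,0]],[[0.0016,0.005,0.0004],[0,0,0]],[[0.0016,0.012,0.0004],[0,0,0]],[[0.0016,0.02,0.0004],[0,0,0]]]'

```text
clock: 19.2
position: [0.5612, 0.1246, 0.2175]
ee_rot: [-1.073, 1.4, -1.4]
force: [0.0, -0.1, -1.0]
width: 0.276
```

Emit:
arm_command --plan '[[[0,0.01,0],[0,0,0]],[[0,0.02,0],[0,0,0]],[[0,0.03,0],[0,0,0]],[[0,0.035,0],[0,0,0]],[[0,0.035,0],[0,0,0]]]'

```text
clock: 19.7
position: [0.5608, 0.1244, 0.1822]
ee_rot: [-1.075, 1.401, -1.4]
force: [0.1, 0.9, 0.4]
width: 0.278
```

```bash
python3 look.py n; python3 - <<'E'
import cv2
a=cv2.imread('pics/n_wrist.png')[130:270,250:380];cv2.imwrite("pics/n_wc.png",cv2.convertScaleAbs(cv2.resize(a,None,fx=4,fy=4,interpolation=cv2.INTER_CUBIC),alpha=1.5))
E
```

```text
19.7 [0.5608 0.1244 0.1822] force [0.1 0.9 0.4] w 25.552069920713237 tilt [ 0.0009 -0.0013]
wrist 216 circle: [0.5616 0.1249 0.0226] rms 0.00548 px [313.9 204.2]
scene 78 circle: [0.5669 0.1247 0.0203] rms 0.00344 px [384.1 246.4]
crop 341 169
```

View pics/n_wc.png

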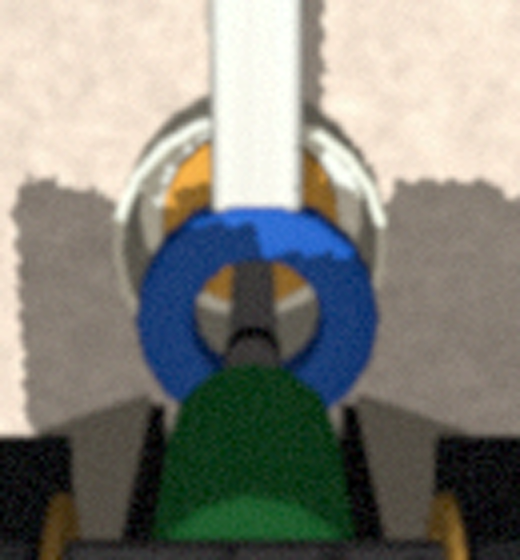

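View pics/n_sc.png

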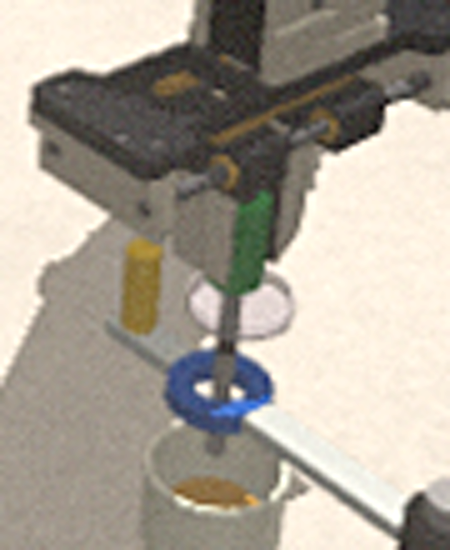

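The rod passes through the bore, about 1 mm left of centre (crop 253 against 257). Finishing the descent with a 0.6 mm correction.

Emit:
arm_command --plan '[[[0,0.002,0.0006],[0,0,0]],[[0,0.009,0.0006],[0,0,0]],[[0,0.016,0.0006],[0,0,0]],[[0,0.021,0.0006],[0,0,0]],[[0,0.0225,0.0006],[0,0,0]]]'

```text
clock: 20.3
position: [0.5613, 0.1242, 0.1598]
ee_rot: [-1.074, 1.401, -1.4]
force: [-0.3, 0.1, -1.6]
width: 0.275
```

Emit:
arm_command --plan '[[[0,0,0],[0,0,0]],[[0,0,0],[0,0,0]],[[0,0,0],[0,0,0]]]'

```text
clock: 20.6
position: [0.562, 0.1244, 0.161]
ee_rot: [-1.073, 1.4, -1.4]
force: [0.5, -0.0, -0.1]
width: 0.278
```

```bash
python3 look.py o; python3 - <<'E'
from cell import *
from h import *
s=observe();P=s["position"];print(P)
p=get_image("scene");im=p["color"]
x,y=365,220
cv2.imwrite("pics/o_s.png",cv2.convertScaleAbs(cv2.resize(im[y:y+55,x:x+40,::-1],None,fx=10,fy=10,interpolation=cv2.INTER_CUBIC),alpha=1.6))
for z in (.030,.045,.092,.095,.098,.130): print(z,((proj(p,[P[0]+.0055,P[1],z])-[x,y]+.5)*10).round())
for t in ["probe_mark","guide_hole"]:
    print(t,[(np.round((np.array(d["point"])-[x,y])*10),d["confidence"]) for d in place_of(p,t)[:1]])
a=cv2.imread('pics/o_wrist.png')[130:270,250:380];cv2.imwrite("pics/o_wc.png",cv2.convertScaleAbs(cv2.resize(a,None,fx=4,fy=4,interpolation=cv2.INTER_CUBIC),alpha=1.5))
E
```

```text
20.6 [0.562  0.1244 0.161 ] force [ 0.5 -0.  -0.1] w 25.618699306813717 tilt [-0.0003  0.0004]
wrist 218 circle: [0.5625 0.1266 0.0209] rms 0.00492 px [312.1 211. ]
scene 70 circle: [0.5667 0.1243 0.0201] rms 0.00342 px [384.2 246.7]
crop 341 169
[0.56199893 0.12437901 0.16097578]
0.03 [176. 474.]
0.045 [181. 426.]
0.092 [198. 271.]
0.095 [199. 261.]
0.098 [200. 250.]
0.13 [212. 139.]
probe_mark [(array([187., 241.]), 0.78)]
guide_hole [(array([194., 260.]), 0.84)]
```

View pics/o_s.png

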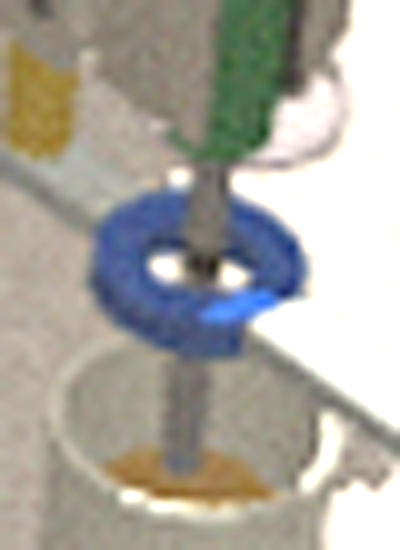

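View pics/o_wc.png

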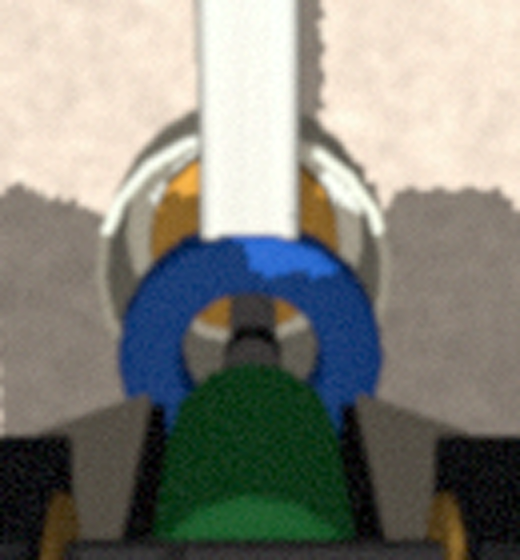

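```bash
python3 - <<'E'
from cell import *
from h import *
s=observe();p=get_image("wrist");T=toolT(s);im=p["color"]
M=inv(T)
col=im[195:235,308:318].astype(float).mean((1,2));print(np.round(col).astype(int).tolist())
for r in (212,213,214,215,216):
    o,d=ray(p,[312.8,r],s); o=M[:3,:3]@o+M[:3,3]; d=M[:3,:3]@d
    t=(-.005-o[0])/d[0]; X=o+t*d; print(r,"below TCP",X[1].round(4),"z",(s["position"][2]-X[1]).round(4))
q=get_image("scene");g=q["color"][215:275,380:390].astype(int).sum(2)
for y in range(238,272): print(y,g[y-215].tolist())
E
```

```text
[67, 63, 58, 53, 49, 45, 44, 41, 41, 39, 37, 36, 37, 37, 37, 37, 30, 17, 13, 19, 26, 34, 36, 36, 37, 34, 26, 22, 18, 18, 18, 18, 18, 20, 20, 18, 20, 18, 19, 20]
212 below TCP 0.0674 z 0.0935
213 below TCP 0.0651 z 0.0958
214 below TCP 0.0629 z 0.098
215 below TCP 0.0607 z 0.1002
216 below TCP 0.0585 z 0.1023
238 [328, 279, 385, 407, 267, 204, 203, 196, 495, 559]
239 [247, 207, 225, 242, 210, 202, 208, 193, 324, 458]
240 [199, 190, 185, 205, 186, 191, 211, 194, 199, 263]
241 [187, 216, 215, 186, 206, 209, 209, 214, 195, 175]
242 [186, 194, 179, 194, 217, 214, 210, 197, 215, 197]
243 [159, 159, 184, 204, 210, 214, 218, 185, 180, 186]
244 [170, 142, 135, 153, 182, 232, 233, 177, 173, 174]
245 [288, 333, 321, 215, 120, 149, 147, 133, 158, 152]
246 [493, 562, 514, 337, 81, 84, 75, 348, 331, 161]
247 [353, 489, 482, 305, 167, 127, 154, 494, 564, 413]
248 [201, 274, 265, 231, 190, 195, 250, 412, 453, 324]
249 [194, 179, 190, 206, 206, 198, 203, 233, 292, 299]
250 [217, 200, 185, 224, 212, 173, 260, 287, 302, 295]
251 [186, 205, 196, 207, 183, 259, 313, 317, 304, 261]
252 [183, 181, 182, 179
[... 376 characters left out ...]
 212, 222, 221, 217, 272, 296, 291, 278]
260 [312, 270, 200, 214, 216, 226, 265, 301, 288, 294]
261 [310, 241, 204, 228, 216, 227, 298, 290, 287, 285]
262 [298, 258, 197, 211, 218, 247, 297, 295, 281, 300]
263 [282, 236, 211, 229, 223, 269, 299, 298, 288, 290]
264 [251, 242, 203, 229, 210, 245, 318, 283, 282, 290]
265 [240, 213, 203, 200, 215, 226, 249, 254, 272, 286]
266 [231, 229, 209, 222, 223, 218, 230, 237, 239, 261]
267 [235, 227, 217, 232, 231, 243, 234, 228, 218, 228]
268 [220, 227, 228, 231, 212, 225, 230, 230, 233, 233]
269 [240, 193, 216, 203, 205, 207, 213, 202, 207, 219]
270 [508, 507, 481, 436, 392, 340, 288, 371, 325, 293]
271 [361, 376, 361, 386, 407, 399, 396, 413, 393, 330]
```

Band at scene pixel (385.3,246) against a ring top face near row 246.7. The wrist camera puts it 1 mm high and the scene camera about 2 mm high, so I lower it 1.5 mm. The rod is centred laterally in the bore (251 against 251.5).

Emit:
arm_command --plan '[[[0,0.0015,0],[0,0,0]],[[0,0.0015,0],[0,0,0]],[[0,0.0015,0],[0,0,0]],[[0,0.0015,0],[0,0,0]],[[0,0.0015,0],[0,0,0]]]'

```text
clock: 21.45
position: [0.5619, 0.1244, 0.1593]
ee_rot: [-1.073, 1.4, -1.4]
force: [0.2, 0.2, 0.1]
width: 0.283
```

Emit:
arm_command --plan '[[[0,0,0],[0,0,0]],[[0,0,0],[0,0,0]],[[0,0,0],[0,0,0]],[[0,0,0],[0,0,0]],[[0,0,0],[0,0,0]]]'

```text
clock: 21.95
position: [0.5618, 0.1244, 0.1592]
ee_rot: [-1.073, 1.4, -1.4]
force: [0.3, -0.7, -0.3]
width: 0.276
```

```bash
python3 look.py q; python3 - <<'E'
from cell import *
from h import *
for i in range(2):
    s=observe();print(s["position"].round(4),s["force"].round(1),s["width"]*92,np.abs(s["dq"]).max());p=get_image("scene")
g=p["color"][240:252,383:387].astype(int).sum((1,2));print(g.tolist())
print([(np.round(proj(p,[.567,.1240,z]),1)).tolist() for z in(.03,.095,.14)])
E
```

```text
21.95 [0.5618 0.1244 0.1592] force [ 0.3 -0.7 -0.3] w 25.403363627528364 tilt [-0.  0.]
wrist 216 circle: [0.5624 0.1268 0.0206] rms 0.00489 px [312.2 211.3]
scene 73 circle: [0.5663 0.1243 0.0199] rms 0.00325 px [384.4 246.4]
crop 341 169
[0.5619 0.1244 0.1592] [-0.2  0.2 -0.5] 25.696231230336743 0.0016858317715610282
[0.5618 0.1244 0.1592] [-0.1  0.7 -0.8] 25.79900366202159 0.0016541412804346456
[826, 849, 786, 858, 837, 764, 566, 593, 829, 831, 866, 967]
[[382.0, 266.7], [384.4, 245.4], [386.1, 229.6]]
```

View pics/q_sc.png

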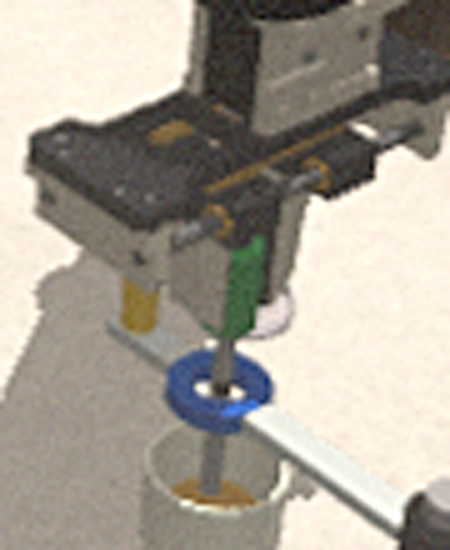

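View pics/q_scene.png

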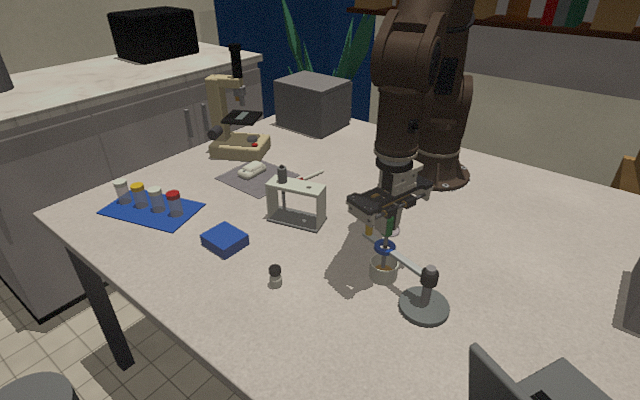

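Band now at row 246.5, level with the ring top. The rod is upright and centred, the forces are about zero, and the rest of the bench looks untouched. Handing in.

```bash
python3 -c "
from cell import *
print(sign_off())"
```

```text
the job is handed in; nothing more can be done
None
```

I swung the guide arm by its knob until the ring was over the cup and let go. Then I lifted the green-headed probe out of the rack and lowered it through the ring, and the gripper is still holding it there. I handed the job in at about 22 s of the 64 s allowed; no verdict is reported.

**Last checks:**
- **Ring over cup:** the cameras differ on the offset. The wrist camera puts the ring within about 1 mm of the cup's centre, the top camera 1–2 mm off and the scene camera about 3 mm off. The ring stayed where I left it after release.
- **Probe in ring:** the tool was steady and upright, with about 0 N on the wrist and the head still held at 26 mm opening. The rod was centred in the bore to about 1 mm, and no force showed any contact.
- **Band height:** the wrist camera puts the band about 0.5 mm below the ring's top and the scene camera about 0.5–1 mm above it. That followed a last 1.5 mm lowering, chosen as a compromise between the two.
- **Everything else:** in the last scene picture the cup, the spare probe and the rest of the bench look untouched.

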